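# Fit the dough blade on the mixer spindle

### The job

Fit the dough blade (the white sleeve with two paddles, not the one with the round disc) over the upright spindle in the mixer's bowl. Turn it until its notches find the spindle's cross-pin and it sinks fully home, standing upright, then let go of it. Leave the disc tool and the spice jar beside the mixer standing where they are.

Things in the scene. Friction and masses are not known exactly. Their poses are not given: they have to be found in the camera images.
- dough_blade: Loose white plastic dough blade, about 0.12 kg, upright: a round sleeve 40 mm across, 86 mm tall, closed on top; bore 27 mm wide, 78 mm deep, open below. Two notches in its lower rim, at its own +x and -x, are 18 mm deep, 10 mm wide at the bore, wider outside. Two blunt paddles reach 45 mm out along its own +y and -y, 6 to 28 mm above the rim. Origin: centre of the lower rim; z up.
- blade_grip (a point): Point on the dough blade's axis, 62 mm above its lower rim, in the plain round upper part (30 to 80 mm above the rim) where it can be gripped at any yaw. A wall cabinet hangs about 0.5 m above the back of the counter, close behind this place: lift it little here and draw it towards the robot first.
- disc_tool: A second loose white attachment, to be left alone: a like sleeve of 40 mm diameter and 86 mm height, but with a flat round disc (90 mm diameter, 5 mm thick) at its foot. Origin: centre of its underside; z up.
- mixer: The low round white mixer base, fixed: 132 mm diameter, 45 mm tall, with a steel bowl on top whose rim is 130 mm across and 73 mm above the counter. Origin: centre of the underside; z up; a black dial on its -x side.
- seat (a point): Top centre of the round steel collar (48 mm across) in the middle of the bowl, 51 mm above the counter, on the spindle's axis. The blade is home when its rim rests on this collar. Near here a straight cross-pin runs through the spindle: 6 mm thick, 42 mm tip to tip, its top 13 mm above this point. The pin's direction differs every time and is not reported.
- spindle_top (a point): Top of the fixed, upright steel spindle: 24 mm diameter, rounded top, 52 mm above the collar; it does not turn. A sleeve put over it stops on the cross-pin, 13 mm short of home, unless its two notches lie over the pin (within about 0.13 rad; a half turn gives the same fit); then it sinks home.
- spice_jar: A small glass spice jar with a green cap, 46 mm diameter, 106 mm tall, standing by itself on the left of the mixer; to be left alone. Origin: centre of the underside; z up.

How it is judged:
By the outcome, as a careful person would: the job done as asked, in the order asked, and still so for the second after the job is handed in, with the robot touching nothing.
It also fails if it takes over 64 s, if anything falls off the work surface, if the arm or the gripper's body presses on something with over 40 N, if the wrist force passes 120 N, or if a joint passes its speed limit or range.

### The arm

A 7-joint arm with a two-finger parallel gripper is mounted at the origin on a cart in front of the work surface, level with it; the furniture and walls round the work are solid. World frame = base frame: x ahead of the robot, y to its left, z up, the work surface at z = 0. Lengths are in m, angles in rad, forces in N, time in s.
With the tool pointing down it reaches from about 0.375 to 0.925 m from the base axis. Payload 3.1 kg.
Tool frame: the origin (TCP) lies at the very end of the fingers, on their centre line; the grasp point (between the pads) lies 19 mm behind it; z points along the fingers, y is the line along which they close (so a half turn about z gives the same grasp; the last joint's range is limited). The gripper opens to 85 mm and grips with 20 to 120 N. Pads are 22 mm wide; open, the fingers measure 114 mm over their backs; the gripper's body (76 mm by 85 mm) begins 54 mm behind the grasp point. The pads swing forward as they close: fully open they stand 13 mm farther back than shut.
Start: joints at [-0.839, 0.383, 0.044, 1.598, -0.018, 1.161, -0.05], TCP at [0.48, 0.439, 0.231] pointing down, gripper open.
Joint ranges: [-2.61, 2.61], [-0.41, 2.15], [-1.48, 1.57], [0, 2.5], [-1.57, 4.71], [0.05, 1.97], [-2.85, 2.85]. Speed limits (rad/s): [2.79, 2.79, 3.14, 3.14, 3.14, 3.14, 3.14].

### API

Orientations are given as a unit quaternion [w, x, y, z].
In Python, from cell import robot, snapshot gives the robot as it stands.
- The arm moves only by the tool arm_command, never from a script. Its argument "rows" is one flat list of numbers, 4 for each row, row after row: the shift along the tool's x, y, z in mm, then the turn about the tool's z in degrees. In form: [x, y, z, twist, x, y, z, twist, ...]. A call has 1 to 12 rows; each row is the pose to reach, as a shift and turn from the pose commanded when the call began, along the tool's axes at that moment; what a row does not reach only later rows make up. A row lasts 1/10 s, in which the tool goes at most 50 mm and 8.59 degrees, less where a joint would pass 70% of its speed; a pose out of reach is approached as far as the arm can. A call with a gripper value outside its range is refused whole. "claw" is the finger opening in mm, from 0 to 85.4, set as the call begins (left out, the last holds). The fingers move at their own pace and stop on an object; the grip force is fixed at half the most. Time passes only in rows, so rows that repeat a pose let the fingers close. It gives the time, the measured TCP pose, the force, the opening and the grip force at its end, in the units of the state.
- robot.state(): the state, without advancing time (a new reading comes with each control period).
- snapshot(name): name is "side" or "top" or "wrist"; returns a dict with "img" (420x560x3 uint8, red, green, blue), "intrinsics" (3x3 intrinsics, pixels), "xyz" and "orientation" of the camera in the world. Camera axes: x right, y up, looking along -z (the intrinsics and any distortion apply to the point x, -y, -z); pixel columns grow to the right and rows downward; lengths in m; the calibration is good to about 2 mm. A picture is of the moment at which its call begins. There is no depth.
- robot.sign_off(): hands the job in; it is judged then, once.
The state is a dict: "t": time; "qpos": joint angles; "joint_velocities": joint speeds; "tau": joint torques, N m; "position": TCP position; "orientation": TCP orientation; "wrist_force": force on the tool from outside, world axes, zero at the start; "moment": the same for the moment, N m; "opening": finger opening in m; "gripper_force": force on a finger pad.
Only numpy, scipy, OpenCV 4.12 (cv2) and the standard library are available. Lean on these libraries where they do the work, as an engineer would, in place of code of your own. Each camera call takes 0.05 s, during which the arm holds its last target. There are 200 camera calls.

## Working session

There is one attempt and no reset: what is moved stays moved. The work goes in short steps, Python scripts to look and compute and a tool call to move; the robot and the scene stay as the last step left them, time stands still between calls to the robot, and variables do not carry over. Pictures are saved under pics/ and viewed, at most 10 in all, crops included, and the job is handed in when it is done.

Besides the shell and the picture viewer there is one more tool, called after "Emit:" as a command line: name --argument value ..., lists and objects as JSON in quotes. arm_command: Moves the arm, as the interface text tells. Its arguments: {"type":"object","properties":{"rows":{"type":"array"},"claw":{"type":"number"}},"required":["rows"]}

```bash
mkdir -p pics; cat > h.py <<'E'
import numpy as np,cv2
from cell import robot,snapshot
from scipy.spatial.transform import Rotation as R
def rot(q): return R.from_quat([q[1],q[2],q[3],q[0]]).as_matrix()
def snap(n,f=None):
    s=snapshot(n)
    if f: cv2.imwrite('pics/'+f,s['img'][:,:,::-1])
    return s
def ray(s,u,v):
    K=np.array(s['intrinsics']); d=np.linalg.inv(K)@[u,v,1]
    return np.array(s['xyz']),rot(s['orientation'])@(d*[1,-1,-1])
def onz(s,u,v,z):
    o,d=ray(s,u,v); return o+d*(z-o[2])/d[2]
def proj(s,p):
    c=rot(s['orientation']).T@(np.array(p)-s['xyz']); c=c*[1,-1,-1]
    k=np.array(s['intrinsics'])@c; return k[:2]/k[2]
def totool(p):
    st=robot.state(); return rot(st['orientation']).T@(np.array(p)-st['position'])*1000
E
python3 - <<'E'
from h import *
ims=[]
for n in ('top','side'):
    s=snap(n,n+'0.png'); print(n,np.round(s['xyz'],3),np.round(rot(s['orientation']),2).tolist(),np.round(s['intrinsics'],0).tolist(), [k for k in s])
st=robot.state(); print({k:np.round(v,3).tolist() for k,v in st.items()}); print(rot(st['orientation']).round(2))
E
```

```text
top [0.477 0.104 0.938] [[0.0, 1.0, -0.09], [-1.0, 0.0, -0.01], [-0.01, 0.09, 1.0]] [[449.0, 0.0, 272.0], [0.0, 449.0, 206.0], [0.0, 0.0, 1.0]] ['img', 'intrinsics', 'xyz', 'orientation']
side [ 0.753 -0.352  0.769] [[0.92, -0.3, 0.24], [0.39, 0.74, -0.55], [-0.01, 0.6, 0.8]] [[383.0, 0.0, 282.0], [0.0, 383.0, 211.0], [0.0, 0.0, 1.0]] ['img', 'intrinsics', 'xyz', 'orientation']
{'t': 0.1, 'qpos': [-0.839, 0.384, 0.044, 1.599, -0.018, 1.161, -0.05], 'joint_velocities': [0.0, -0.001, -0.0, -0.003, 0.003, 0.0, 0.001], 'tau': [0.003, -43.473, 1.029, -25.045, 0.011, 0.005, -0.0], 'position': [0.479, 0.438, 0.23], 'orientation': [-0.0, 0.403, 0.915, -0.001], 'wrist_force': [0.255, 0.497, 0.174], 'moment': [0.023, 0.041, -0.028], 'gripper_force': 0.0, 'opening': 0.085}
[[-0.68  0.74 -0.  ]
 [ 0.74  0.68 -0.  ]
 [-0.   -0.   -1.  ]]
```

View pics/top0.png

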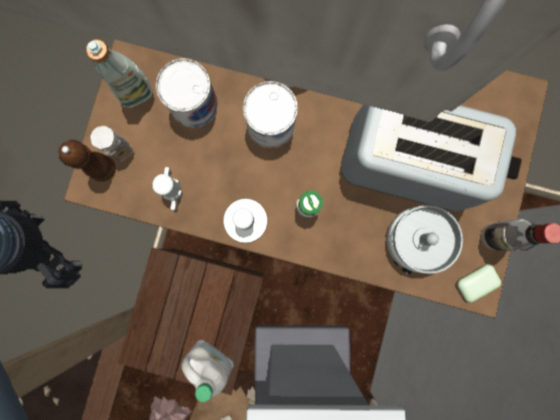

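View pics/side0.png

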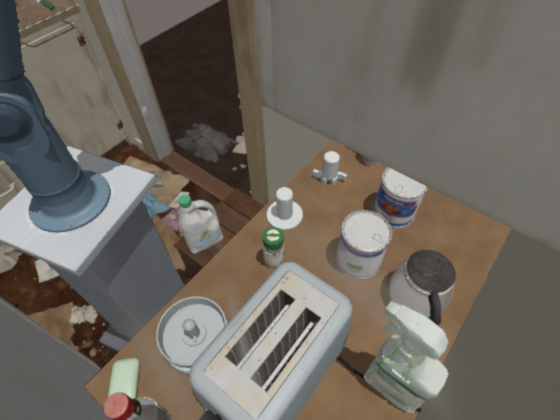

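The top view shows the blade near (166,186), paddles roughly vertical, with the disc tool at (244,219), the jar at (310,203) and the mixer with its spindle at (429,239). Next I measure these and enlarge the bowl and blade.

```bash
python3 - <<'E'
from h import *
T=snap('top'); S=snap('side')
def z(s,c,r,k): 
    i=s['img'][c[1]-r:c[1]+r,c[0]-r:c[0]+r,::-1]; return cv2.resize(i,(390,390),interpolation=cv2.INTER_CUBIC)
out=np.hstack([z(T,(429,240),40,5),z(S,(192,332),40,5)])
cv2.imwrite('pics/bowl.png',out)
cv2.imwrite('pics/blade.png',np.hstack([z(T,(168,187),30,5),z(S,(330,170),30,5)]))
print('blade top',onz(T,163,184,.086),'side',onz(S,331,158,.086))
print('disc',onz(T,243,215,.086),'side',onz(S,285,194,.086))
print('jar',onz(T,311,202,.106),'spindle',onz(T,430,237,.103),'side',onz(S,190,323,.103))
print('bowl rim',onz(T,425,240,.073))
E
```

```text
blade top [0.59441626 0.3176921  0.086     ] side [0.59584057 0.31003746 0.086     ]
disc [0.53541003 0.16402527 0.086     ] side [0.53440445 0.16112524 0.086     ]
jar [0.55861728 0.03638823 0.106     ] spindle [ 0.49444727 -0.18363952  0.103     ] side [ 0.49640257 -0.19026809  0.103     ]
bowl rim [ 0.48930748 -0.18424822  0.073     ]
```

View pics/bowl.png

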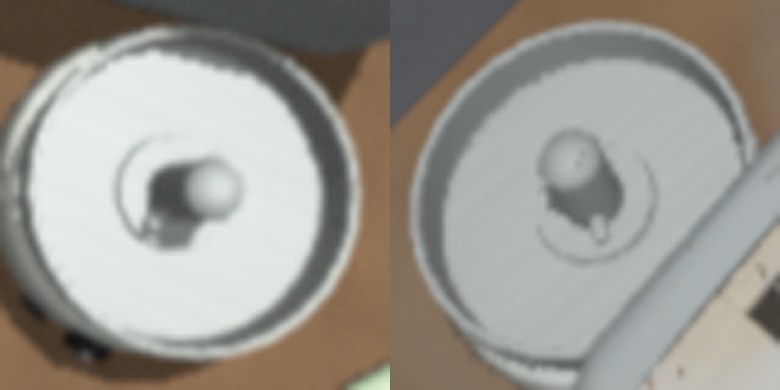

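View pics/blade.png

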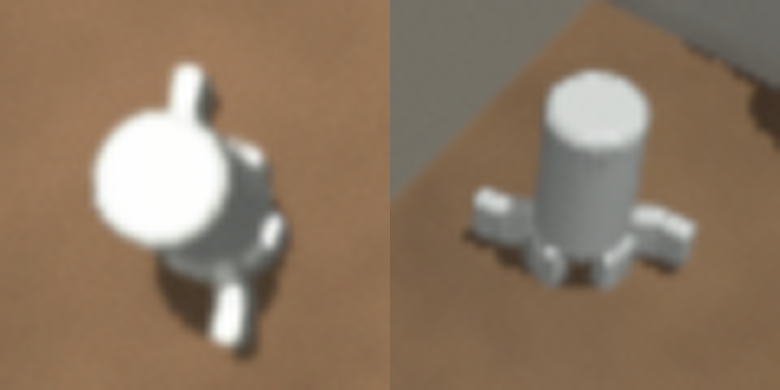

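```bash
python3 - <<'E'
from h import *
T=snap('top'); S=snap('side')
k=390/80
a=onz(T,389+150/k,200+228/k,.062)[:2]; b=onz(S,152+210/k,292+230/k,.062)[:2]
c=np.array([.4955,-.187])
for p in(a,b): print('pin',p,p-c,np.degrees(np.arctan2(*(p-c)[::-1])))
for s,o,ps in((T,(138,157),[(188,72),(230,340)]),(S,(300,140),[(100,197),(298,235)])):
    q=[onz(s,o[0]+x/6.5,o[1]+y/6.5,.026)[:2] for x,y in ps]; print('paddle',q,'mid',(q[0]+q[1])/2,np.degrees(np.arctan2(*(q[0]-q[1])[::-1])))
for uv in((380,190),(440,203),(495,208)): print('toaster z.15',onz(T,*uv,.15)[:2],'z.1',onz(T,*uv,.1)[:2])
W=snap('wrist'); st=robot.state()
print('cam in tool',rot(st['orientation']).T@(W['xyz']-np.array(st['position'])),(rot(st['orientation']).T@rot(W['orientation'])).round(2), np.round(W['intrinsics']))
print('to blade, tool',totool([.594,.314,.15]))
E
```

```text
pin [ 0.47635068 -0.17744457] [-0.01914932  0.00955543] 153.48099942092534
pin [ 0.50525042 -0.20325441] [ 0.00975042 -0.01625441] -59.04200593707723
paddle [array([0.63569308, 0.32551661]), array([0.55073928, 0.31029491])] mid [0.59321618 0.31790576] 10.158248732918597
paddle [array([0.55834285, 0.31023622]), array([0.6382261 , 0.32044587])] mid [0.59828447 0.31534105] -172.71667060811708
toaster z.15 [ 0.57589079 -0.08174965] z.1 [ 0.58216528 -0.09352266]
toaster z.15 [ 0.55315175 -0.1866541 ] z.1 [ 0.55798257 -0.20508736]
toaster z.15 [ 0.54460098 -0.28271129] z.1 [ 0.54888892 -0.30724309]
cam in tool [ 7.91507600e-02  1.37680913e-05 -1.41590148e-01] [[ 0.    0.95  0.31]
 [ 1.   -0.    0.  ]
 [ 0.    0.31 -0.95]] [[316.   0. 278.]
 [  0. 316. 202.]
 [  0.   0.   1.]]
to blade, tool [-169.34604256    0.47121802   80.93264148]
```

Emit:
arm_command --rows '[0,0,20,0,-10,0,50,0,-35,0,80,0,-65,0,80,0,-95,0,80,0,-125,0,80,0,-150,0,80,0,-165,0,80,0,-169,0,80,0,-169,0,80,0,-169,0,80,0]' --claw 85

```text
t: 1.45
position: [0.5922, 0.3163, 0.1512]
orientation: [-0.001, 0.402, 0.916, 0.0]
wrist_force: [-1.5, 0.2, -0.5]
opening: 0.085
gripper_force: 0.0
```

```bash
python3 - <<'E'
from h import *
W=snap('wrist','w1.png'); st=robot.state()
print(st['t'],st['position'],st['wrist_force'])
print('pred top',proj(W,[.595,.315,.086]),proj(W,[.595,.315,0]))
g=cv2.cvtColor(W['img'],cv2.COLOR_RGB2HSV); m=((g[...,2]>150)&(g[...,1]<50)).astype(np.uint8)
for c in cv2.findContours(m,0,2)[0]:
    if cv2.contourArea(c)>800: (u,v),r=cv2.minEnclosingCircle(c); print(u,v,r,cv2.contourArea(c),cv2.boundingRect(c))
E
```

```text
1.5 [0.59202097 0.31657953 0.15117202] [-0.48048416  0.19232944 -0.2420948 ]
pred top [279.69309981 221.10911761] [279.2812825  188.24043942]
455.0 409.0735168457031 26.898706436157227 1126.5 (430, 385, 51, 35)
89.0 299.0 26.570758819580078 1668.5 (64, 277, 52, 43)
133.60107421875 247.9002685546875 45.131797790527344 2844.0 (89, 211, 90, 79)
290.5 215.0 33.55974578857422 2089.5 (257, 189, 68, 51)
509.0 194.0 39.40821838378906 3555.5 (473, 159, 73, 68)
```

View pics/w1.png

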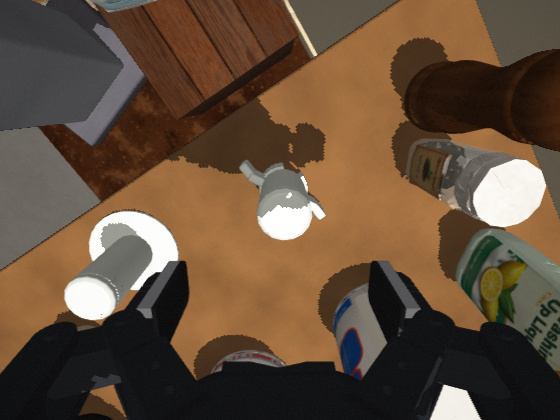

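```bash
python3 - <<'E'
from h import *
W=snap('wrist'); p=onz(W,285,215,.086); print(p,totool([p[0],p[1],.043]))
k=[onz(W,*a,.024) for a in((246,167),(320,212))]; print(k,np.degrees(np.arctan2(*(k[1]-k[0])[[1,0]])))
E
```

```text
[0.59448475 0.32111067 0.086     ] [  1.63480768   4.87307082 108.22785816]
[array([0.55612631, 0.31456981, 0.024     ]), array([0.63256718, 0.32870174, 0.024     ])] 10.474236597943781
```

The wrist view shows the blade top at (285,215), clear space either side for the fingers, and paddles at about 10°. I'll descend and grip.

Emit:
arm_command --rows '[1,4,25,0,1,4,50,0,1,4,75,0,1,4,95,0,1,4,106,0,1,4,108,0,1,4,108,0]'

```text
t: 2.25
position: [0.5958, 0.3183, 0.0435]
orientation: [-0.0, 0.403, 0.915, 0.0]
wrist_force: [0.1, 0.2, -0.1]
opening: 0.0852
gripper_force: 0.0
```

Emit:
arm_command --rows '[0,0,0,0,0,0,0,0,0,0,0,0,0,0,0,0,0,0,0,0,0,0,0,0,0,0,0,0,0,0,0,0]' --claw 25

```text
t: 3.05
position: [0.5971, 0.3181, 0.0446]
orientation: [0.001, 0.403, 0.915, 0.001]
wrist_force: [0.3, 0.5, 5.8]
opening: 0.0384
gripper_force: 60.8
```

Emit:
arm_command --rows '[0,0,-10,0,0,0,-25,0,0,0,-40,0,10,-11,-45,0,25,-27,-45,0,45,-49,-45,0,65,-71,-45,0,85,-93,-60,0,100,-109,-80,0,108,-118,-100,0,108,-118,-115,0,108,-118,-125,0]'

```text
t: 4.25
position: [0.4362, 0.3183, 0.1709]
orientation: [0.001, 0.403, 0.915, 0.002]
wrist_force: [0.4, 0.5, -0.9]
opening: 0.0387
gripper_force: 60.5
```

```bash
python3 - <<'E'
from h import *
st=robot.state(); print(st['position'],st['wrist_force'],st['opening'],st['qpos'])
print(totool([.42,0,.19]),totool([.40,-.187,.19]))
E
```

```text
[0.43619677 0.31830187 0.17085439] [ 0.41118218  0.49862919 -0.86725751] 0.03866813001798948 [-0.7589477   0.23995589  0.05895367  1.92553986 -0.0170952   0.97318027
  0.04975433]
[-223.71254558 -226.93862622  -19.9129277 ] [-348.05795105 -368.03076817  -20.39002047]
```

Emit:
arm_command --rows '[-9,-8,-5,-1,-31,-25,-10,-4,-62,-50,-15,-8,-93,-75,-20,-12,-127,-103,-20,-16,-161,-131,-20,-21,-195,-158,-20,-25,-229,-186,-20,-30,-260,-211,-20,-34,-285,-231,-20,-37,-301,-243,-20,-39,-310,-251,-20,-40]'

```text
t: 5.45
position: [0.4601, -0.0837, 0.1889]
orientation: [0.0, 0.068, 0.998, -0.0]
wrist_force: [-0.2, 0.0, -0.9]
opening: 0.0386
gripper_force: 60.5
```

Emit:
arm_command --rows '[0,0,0,0,0,0,0,0]'

```text
t: 5.65
position: [0.4601, -0.0804, 0.1885]
orientation: [0.0, 0.066, 0.998, 0.0]
wrist_force: [-1.0, 0.0, -1.8]
opening: 0.0389
gripper_force: 60.5
```

```bash
python3 - <<'E'
from h import *
W=snap('wrist','w2.png');S=snap('side'); st=robot.state(); print(st['position'],rot(st['orientation']).round(2),st['qpos'])
print(proj(W,[.4955,-.187,.103]),proj(W,[.4955,-.187,.051]))
print(proj(S,st['position']))
u,v=proj(W,[.4955,-.187,.08]).astype(int); a=W['img'][max(v-70,0):v+70,max(u-70,0):u+70,::-1]
b=cv2.resize(a,None,fx=2.8,fy=2.8,interpolation=2)[:400,:400]
u,v=proj(S,st['position']-np.array([0,0,.02])).astype(int); c=cv2.resize(S['img'][v-40:v+40,u-40:u+40,::-1],(400,400),interpolation=2)
o=np.zeros((400,800,3),np.uint8); o[:b.shape[0],:b.shape[1]]=b; o[:,400:]=c; cv2.imwrite('pics/w2c.png',o)
E
```

```text
[ 0.46009354 -0.07943152  0.18833745] [[-0.99  0.13 -0.  ]
 [ 0.13  0.99  0.  ]
 [ 0.    0.   -1.  ]] [-0.25203212  0.07733578  0.35064265  2.08162771 -0.03240056  0.98769114
  1.5560328 ]
[154.03046169 264.98240778] [174.08819951 237.99873787]
[194.72314058 242.23136123]
```

View pics/w2.png

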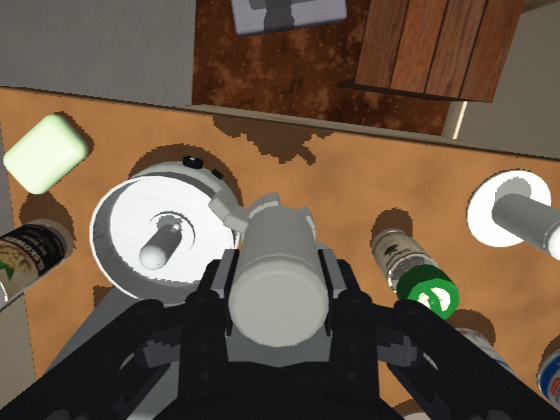

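View pics/w2c.png

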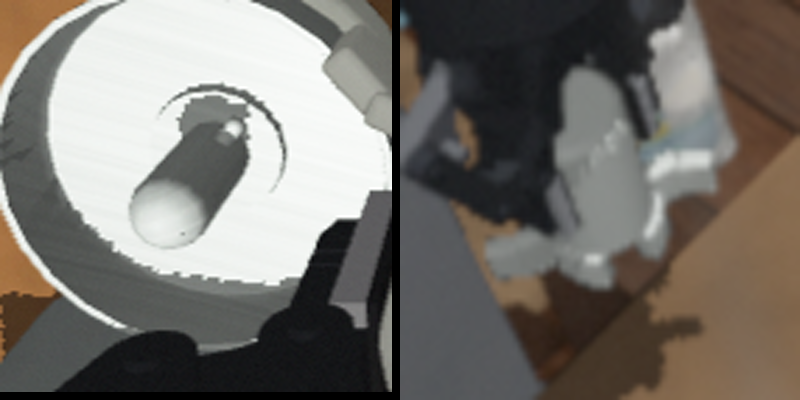

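```bash
python3 - <<'E'
from h import *
W=snap('wrist'); st=robot.state(); Rt=rot(st['orientation']); P=np.array(st['position'])
z=P[2]+.043
b=onz(W,279,300,z); print('blade top',b,'in tool mm',Rt.T@(b-P)*1000)
print('pred for centred',proj(W,P+[0,0,.043]),[proj(W,P+Rt@np.array([x,y,-.043])).round(1).tolist() for x,y in((.02,0),(-.02,0),(0,.02),(0,-.02))])
u,v=proj(W,[.4955,-.187,.08]).astype(int)-70
f=lambda x,y:(u+x/2.8,v+y/2.8)
d=onz(W,*f(168,209),.091); c=onz(W,*f(222,148),.051); p=onz(W,*f(235,127),.062); print('dome',d,'collar',c,'pin',p)
for q in(d,c,[.496,-.189,0]): print(np.degrees(np.arctan2(p[1]-q[1],p[0]-q[0])))
# blade rim / paddle: left paddle tip
k=onz(W,228,222,P[2]-.019+.001-.0); print('paddle',k,np.degrees(np.arctan2(k[1]-P[1],k[0]-P[0])))
g=cv2.cvtColor(W['img'],cv2.COLOR_RGB2GRAY)[v:v+140,u:u+140]; print(np.degrees(np.arctan2(Rt[1,0],Rt[0,0])))
E
```

```text
blade top [ 0.45121904 -0.07832693  0.2313051 ] in tool mm [  8.97612548  -0.14975399 -42.99913325]
pred for centred [279.42670564 320.37621842] [[279.4, 273.6], [279.3, 362.5], [332.6, 320.4], [226.2, 320.4]]
dome [ 0.49285659 -0.19143204  0.091     ] collar [ 0.49109777 -0.18750091  0.051     ] pin [ 0.48000295 -0.17687961  0.062     ]
131.45300910013825
136.2491262779381
142.8500979144548
paddle [ 0.44135556 -0.10485026  0.1703051 ] -126.34198637212393
172.56614680094265
```

The wrist view shows the spindle dome at about (153,257), the pin tip at (177,228) and the cap of the held blade near (279,305). I'll combine all views for the spindle axis and find the blade's offset in the hand.

```bash
python3 - <<'E'
from h import *
W=snap('wrist');T=snap('top');S=snap('side')
k=4.875
print('T dome',onz(T,433.1,238.4,.091)[:2],'collar',onz(T,389+170/k,200+190/k,.051)[:2])
print('S dome',onz(S,189.3,325.2,.091)[:2],'collar',onz(S,194.3,334,.051)[:2])
g=cv2.cvtColor(W['img'],cv2.COLOR_RGB2GRAY).astype(int)
print('col279',[(v,g[v,279]) for v in range(200,360,4)])
print('row300',[(u,g[300,u]) for u in list(range(222,240,2))+list(range(316,336,2))])
E
```

```text
T dome [ 0.49209419 -0.19350402] collar [ 0.49162191 -0.18941616]
S dome [ 0.49272689 -0.19137981] collar [ 0.49501108 -0.1929893 ]
col279 [(200, np.int64(110)), (204, np.int64(100)), (208, np.int64(119)), (212, np.int64(121)), (216, np.int64(122)), (220, np.int64(122)), (224, np.int64(121)), (228, np.int64(120)), (232, np.int64(119)), (236, np.int64(122)), (240, np.int64(120)), (244, np.int64(120)), (248, np.int64(121)), (252, np.int64(125)), (256, np.int64(120)), (260, np.int64(134)), (264, np.int64(161)), (268, np.int64(164)), (272, np.int64(179)), (276, np.int64(167)), (280, np.int64(166)), (284, np.int64(166)), (288, np.int64(166)), (292, np.int64(168)), (296, np.int64(167)), (300, np.int64(166)), (304, np.int64(166)), (308, np.int64(166)), (312, np.int64(165)), (316, np.int64(167)), (320, np.int64(165)), (324, np.int64(166)), (328, np.int64(166)), (332, np.int64(164)), (336, np.int64(163)), (340, np.int64(163)), (344, np.int64(165)), (348, np.int64(85)), (352, np.int64(85)), (356, np.int64(83))]
row300 [(222, np.int64(22)), (224, np.int64(25)), (226, np.int64(27)), (228, np.int64(78)), (230, np.int64(147)), (232, np.int64(150)), (234, np.int64(155)), (236, np.int64(163)), (238, np.int64(164)), (316, np.int64(166)), (318, np.int64(166)), (320, np.int64(164)), (322, np.int64(157)), (324, np.int64(149)), (326, np.int64(145)), (328, np.int64(104)), (330, np.int64(26)), (332, np.int64(26)), (334, np.int64(20))]
```

Emit:
arm_command --rows '[-10,-20,0,1,-22,-45,3,2,-35,-72,6,3,-46,-94,10,3,-51,-105,10,3,-52,-106,10,3,-52,-106,10,3,-52,-106,10,3]'

```text
t: 6.75
position: [0.4977, -0.1906, 0.1782]
orientation: [-0.0, 0.091, 0.996, 0.001]
wrist_force: [0.2, -0.2, -1.0]
opening: 0.039
gripper_force: 60.5
```

```bash
python3 - <<'E'
from h import *
S=snap('side');T=snap('top'); st=robot.state(); P=np.array(st['position']); print(P,st['wrist_force'],np.degrees(np.arctan2(*rot(st['orientation'])[[1,0],0])))
u,v=proj(S,[.4925,-.191,.11]).astype(int); c=cv2.resize(S['img'][v-40:v+40,u-40:u+40,::-1],(600,600),interpolation=2)
print('crop org',u-40,v-40)
for z in(.051,.103,P[2]-.043,P[2]-.015): print(z,(proj(S,[.4925,-.191,z])-[u-40,v-40])*7.5)
cv2.imwrite('pics/s3.png',c)
E
```

```text
[ 0.49769468 -0.19082957  0.17829594] [-0.20192268 -0.04717412 -0.91916233] 169.59233683674813
crop org 147 281
0.051 [350.17945551 386.50563685]
0.103 [306.77827991 311.65681274]
0.13529594061458416 [277.06164614 260.40808356]
0.16329594061458413 [249.34361122 212.60609912]
```

View pics/s3.png

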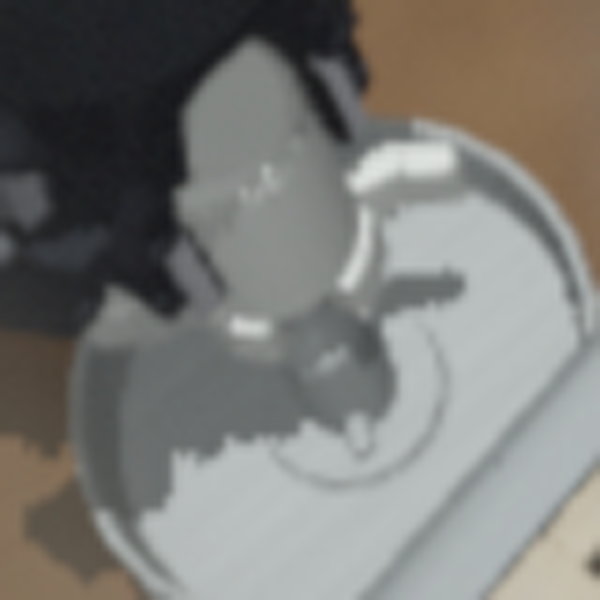

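The side view shows the sleeve hovering over the spindle, about 2 mm right of its axis. The notch gap near (308,310) lies close to the pin's direction, with the pin tip at (358,435). I'll descend gently and watch the force.

Emit:
arm_command --rows '[1.5,0,12,0,1.5,0,24,0,1.5,0,30,0,1.5,0,34,0,1.5,0,37,0,1.5,0,40,0,1.5,0,40,0]'

```text
t: 7.55
position: [0.496, -0.1922, 0.1379]
orientation: [-0.0, 0.092, 0.996, 0.0]
wrist_force: [-0.2, 0.5, -1.2]
opening: 0.0391
gripper_force: 60.5
```

Emit:
arm_command --rows '[0,0,4,0,0,0,8,0,0,0,12,0,0,0,16,0,0,0,20,0,0,0,20,0]'

```text
t: 8.15
position: [0.4957, -0.192, 0.1175]
orientation: [-0.001, 0.092, 0.996, 0.0]
wrist_force: [-0.5, 0.7, -1.4]
opening: 0.0387
gripper_force: 60.5
```

Emit:
arm_command --rows '[0,0,3,0,0,0,6,0,0,0,9,0,0,0,11,0,0,0,13,0,0,0,15,0,0,0,15,0]'

```text
t: 8.85
position: [0.4961, -0.1922, 0.103]
orientation: [-0.0, 0.092, 0.996, -0.0]
wrist_force: [-0.1, 0.2, -1.1]
opening: 0.0385
gripper_force: 60.5
```

Emit:
arm_command --rows '[0,0,2,0,0,0,4,0,0,0,6,0,0,0,7,0,0,0,8,0,0,0,8,0]'

```text
t: 9.45
position: [0.4962, -0.1922, 0.0956]
orientation: [-0.0, 0.092, 0.996, 0.0]
wrist_force: [-1.4, 0.6, 2.1]
opening: 0.0388
gripper_force: 60.9
```

Emit:
arm_command --rows '[0,0,1,0,0,0,2,0,0,0,3,0,0,0,3,0,0,0,3,0]'

```text
t: 9.95
position: [0.4963, -0.1923, 0.0955]
orientation: [-0.0, 0.092, 0.996, 0.001]
wrist_force: [-7.4, 4.0, 21.0]
opening: 0.0391
gripper_force: 62.6
```

Emit:
arm_command --rows '[0,0,-2,0,0,0,-3,0,0,0,-3,0]'

```text
t: 10.25
position: [0.4962, -0.1922, 0.0956]
orientation: [0.0, 0.092, 0.996, 0.0]
wrist_force: [-2.5, 1.0, 5.2]
opening: 0.0389
gripper_force: 61.1
```

Emit:
arm_command --rows '[0,0,0,0,0,0,0,0,0,0,0,0,0,0,0,0,0,0,0,0,0,0,0,0,0,0,0,0,0,0,0,0]' --claw 75

```text
t: 11.05
position: [0.4962, -0.1922, 0.0953]
orientation: [0.0, 0.092, 0.996, 0.0]
wrist_force: [0.2, -0.4, 0.6]
opening: 0.0749
gripper_force: 0.0
```

Emit:
arm_command --rows '[0,0,-10,0,0,0,-30,0,0,0,-55,0,0,0,-80,0,15,25,-105,0,35,55,-125,0,55,90,-135,0,65,115,-135,0,70,130,-135,0,70,130,-135,0,70,130,-135,0]'

```text
t: 12.15
position: [0.4513, -0.0523, 0.2308]
orientation: [0.0, 0.092, 0.996, -0.0]
wrist_force: [0.3, -0.5, 0.0]
opening: 0.0751
gripper_force: 0.0
```

```bash
python3 - <<'E'
from h import *
S=snap('side');T=snap('top');st=robot.state(); print(st['t'],st['position'],st['wrist_force'])
C=[.4925,-.191]
a=[]
for s,z in((S,.09),(T,.09)):
    u,v=proj(s,C+[z]).astype(int); a.append(cv2.resize(s['img'][v-40:v+40,u-40:u+40,::-1],(400,400),interpolation=2))
    print([((proj(s,C+[h])-[u-40,v-40])*5).round().tolist() for h in(.051,.137,.150)])
cv2.imwrite('pics/f.png',np.hstack(a))
E
```

```text
12.25 [ 0.45133176 -0.05319825  0.230489  ] [-0.34689828 -0.04756819  0.28216758]
[[223.0, 238.0], [174.0, 152.0], [165.0, 137.0]]
[[168.0, 203.0], [249.0, 199.0], [263.0, 198.0]]
```

View pics/f.png

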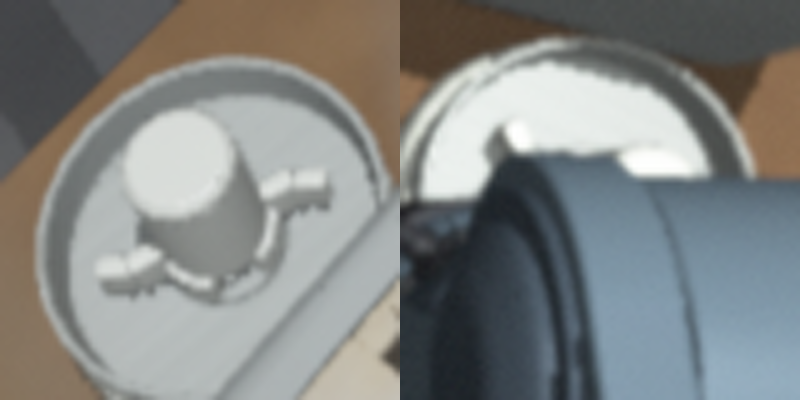

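The side view shows the blade upright, its cap centred near (178,160). That matches the computed home position (174,152) rather than 13 mm high on the pin (165,137). The gripper is well clear.

```bash
python3 -c "
from cell import robot
print(robot.sign_off())"
```

```text
the job is handed in; nothing more can be done
None
```

The dough blade is over the spindle, fully home on the collar and standing upright. I let go of it and handed the job in at about 12 s; the arm touched neither the disc tool nor the jar.

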